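# Shut the ice bucket and lock its lid

### The job

Get the ice bucket ready for the trolley to be rolled: first press its lid down until the catch clicks and holds it shut. Then take the key from its marble stand, put its blade fully home in the slot of the lock and turn it a quarter turn clockwise (seen from above) until the lock is against its stop and its tongue lies over the lid; let go and leave the key standing in the slot. Do not knock over or push away the tumbler, the decanter or the shaker.

Things in the scene. Friction and masses are not known exactly. Their poses are not given: they have to be found in the camera images.
- bucket: White ceramic ice bucket, 156 mm across, 110 mm high, fixed. Origin: centre of its underside; z up. -x is its front, where a brass bracket carries the lock (upright axis at x = -112 mm, y = 0); +x its back, with the lid's hinge (axis along y at x = 86, z = 113 mm). Its front faces the robot within 20 degrees of yaw.
- lid (a joint): Hinge of the bucket's steel lid, rad: 0 shut, growing as its front rises; a light spring holds it near 0.55. Disc 160 mm across, 10 mm thick, top 120.5 mm above the tray when shut. It springs up again unless pushed fully down: over the last 10 mm at the front it passes a sprung catch (6 to 10 N down), which then holds it at 0.
- lid_press (a point): A good place to press: on the lid's top face, middle line, 125 mm from the hinge axis, in front of a brass button (24 mm across, 8 mm high) at the lid's centre. Moves with the lid; when shut it is at x = -39, z = 120.5 mm of the bucket. A straight push down there with closed fingertips, 2 mm past shut, closes the lid from any start.
- cam (a joint): Turn of the lock, rad: 0 unlocked, grows clockwise from above, stop at 1.571 (locked). Starts at 0 to 0.25; stiff (0.1 N m), stays where left. Steel head 37 mm across with a straight slot across its centre 25 mm long, 6.5 wide, 16 deep; a flat tongue in line with the slot, 12 mm wide, top 0.5 mm below the face, reaches 52 mm from the axis: along the bucket's +y at 0, over the lid at the stop.
- slot (a point): Centre of the slot's mouth, on the turning axis, at the lock's top face (128 mm above the tray). Turns with the lock: its y axis runs along the slot towards the tongue, z up.
- key: Loose key, 66 mm tall, 90 g, upright. Origin: centre of the blade's end; z up. Steel blade z 0 to 14 mm, 22 wide (x), 4.5 thick (y), end 4 mm slimmer; shoulder 30 by 18, z 14 to 18; walnut handle 28 (x) by 16 (y), z 18 to 66, grip either way. Blade fits either way round. Home: shoulder on the lock's face. It turns about 0.1 rad in the slot before driving the lock: turn that much further.
- stand: Fixed white marble block 70 (x) by 50 (y) by 30 mm high, left or right of the bucket, with a pocket along its x in which the key's blade stands; the key's shoulder rests on its top. Lift the key straight up at least 20 mm to free it. Origin: centre of the underside.
- tumbler: Loose glass tumbler, 76 mm across, 90 mm high, on the other side of the bucket from the stand. Origin: centre of its underside.
- decanter: Loose crystal decanter with its stopper, 110 mm across, 250 mm high, at the far left. Origin: centre of its underside.
- shaker: Loose steel cocktail shaker, 84 mm across, 197 mm high, at the far right. Origin: centre of its underside.
Mind the look-alikes: they are no part of the job. There is more than one size of the key; the job needs the smallest.

How it is judged (in metres and radians):
On the way, in this order (a step that is already met when the one before it is completed fails the run):
1. the lid is pressed shut and the catch holds it (value of joint lid below 0.03 rad and value of joint cam below 0.4 rad), for 0.2 s.
2. the key's blade is home in the slot and the lock is not yet turned (z of key in the frame of slot below -0.011 m and horizontal distance between key and slot below 0.005 m and angle between key's own z axis and vertical below 0.15 rad and value of joint lid below 0.03 rad and value of joint cam below 0.5 rad), for 0.1 s.
3. the lock is turned to its stop with the key in it (z of key in the frame of slot below -0.011 m and horizontal distance between key and slot below 0.005 m and angle between key's own z axis and vertical below 0.15 rad and value of joint lid below 0.03 rad and value of joint cam above 1.48 rad), for 0.2 s.
At the end, for the whole second after the job is handed in: The lid is shut (within 0.03 rad), the lock stands within 0.09 rad of its stop (joint cam above 1.48), and the key stands at rest, let go, in the slot: blade at least 11 mm deep, within 5 mm of the lock's axis, tilted less than 0.15 rad (all of step 3 and linear speed of key below 0.02 m/s); the robot touches nothing.
It fails at once if the tumbler is knocked over or pushed more than 40 mm (angle between tumbler's own z axis and vertical above 0.5 rad or distance of tumbler from where it was at the start of the episode above 0.04 m).
It fails at once if the decanter is knocked over or pushed more than 40 mm (angle between decanter's own z axis and vertical above 0.5 rad or distance of decanter from where it was at the start of the episode above 0.04 m).
It fails at once if the shaker is knocked over or pushed more than 40 mm (angle between shaker's own z axis and vertical above 0.5 rad or distance of shaker from where it was at the start of the episode above 0.04 m).
It also fails if it takes over 58 s, if anything falls off the work surface, if the arm or the gripper's body presses on something with over 40 N, if the wrist force passes 120 N, or if a joint passes its speed limit or range.

### The arm

A 6-joint arm with a two-finger parallel gripper is mounted at the origin on the work surface. World frame = base frame: x ahead of the robot, y to its left, z up, the work surface at z = 0. Lengths are in mm, angles in rad, forces in N, time in s.
With the tool pointing down it reaches from about 275 to 750 mm from the base axis. Payload 10.2 kg.
Tool frame: the origin (TCP) lies between the finger pads; the fingertips stand 17 mm ahead of it and the grasp point (between the pads) lies 2 mm behind it; z points along the fingers, y is the line along which they close (so a half turn about z gives the same grasp; the last joint's range is limited). The gripper opens to 85 mm and grips with 20 to 120 N. Pads are 22 mm wide; open, the fingers measure 114 mm over their backs; the gripper's body (76 mm by 85 mm) begins 54 mm behind the grasp point. The pads swing forward as they close: fully open they stand 13 mm farther back than shut.
Start: joints at [1.015, 0.313, 1.498, -0, 1.331, -0.223], TCP at [171.526, 496.196, 248.294] pointing down, gripper open.
Joint ranges: [-2.94, 2.94], [-0.97, 2.17], [0.19, 2.56], [-1.23, 4.37], [0.02, 3.11], [-2.88, 2.88]. Speed limits (rad/s): [2.39, 2.39, 3.01, 3.14, 3.14, 3.14].

### API

Orientations are given as a rotation vector (axis times angle).
In Python, from cell import env, optics gives the robot as it stands.
- The arm moves only by the tool servo_tool, never from a script. Its arguments are lists of equal length, an entry for each row: "translation": the shift along the world's x, y, z in mm, a list of three; "twist": the turn, a rotation vector about the world's x, y, z in degrees, a list of three. In form: {"translation": [[x, y, z], ...], "twist": [[ax, ay, az], ...]}. A call has 1 to 12 rows; each row is the pose to reach, as a shift and turn from the pose commanded when the call began; what a row does not reach only later rows make up. A row lasts 1/12 s, in which the tool goes at most 41.7 mm and 7.16 degrees, less where a joint would pass 70% of its speed; a pose out of reach is approached as far as the arm can. A call with a gripper value outside its range is refused whole. "jaw" is the opening, from -1 (shut) to 1 (fully open), so that 0 is half open, set as the call begins (left out, the last holds). The fingers move at their own pace and stop on an object; "grip_force" is the grip in N (left out, the last holds). Time passes only in rows, so rows that repeat a pose let the fingers close. It gives the time, the measured TCP pose, the force, the opening and the grip force at its end, in the units of the state.
- env.get_obs(): the state, without advancing time (a new reading comes with each control period).
- optics.snapshot(name): name is "scene" or "top"; returns a dict with "img" (480x640x3 uint8, red, green, blue), "camera_matrix" (3x3 intrinsics, pixels), "D" ([k1, k2, p1, p2, k3] as OpenCV has them; the pictures are not rectified), "R" (3x3) and "t" (3): a world point X has camera coordinates R X + t. Camera axes: x right, y down, z forward; pixel columns grow to the right and rows downward; lengths in mm; the calibration is good to about 2 mm. A picture is of the moment at which its call begins. There is no depth.
- env.close_job(): hands the job in; it is judged then, once.
The state is a dict: "time_s": time; "joints": joint angles; "joint_velocities": joint speeds; "effort": joint torques, N m; "tool_pos": TCP position; "tool_rot": TCP orientation; "ft_force": force on the tool from outside, world axes, zero at the start; "wrist_torque": the same for the moment, N m; "opening": opening from 0.0 (shut) to 1.0 (fully open); "finger_force": force on a finger pad.
Only numpy, scipy, OpenCV 4.12 (cv2) and the standard library are available. Lean on these libraries where they do the work, as an engineer would, in place of code of your own. Each camera call takes 0.05 s, during which the arm holds its last target. There are 200 camera calls.

## Working session

There is one attempt and no reset: what is moved stays moved. The work goes in short steps, Python scripts to look and compute and a tool call to move; the robot and the scene stay as the last step left them, time stands still between calls to the robot, and variables do not carry over. Pictures are saved under pics/ and viewed, at most 10 in all, crops included, and the job is handed in when it is done.

Besides the shell and the picture viewer there is one more tool, called in YAML: its name, and indented under it one key for each argument. servo_tool: Moves the arm, as the interface text tells. Its arguments: {"type":"object","properties":{"translation":{"type":"array"},"twist":{"type":"array"},"jaw":{"type":"number"},"grip_force":{"type":"number"}},"required":["translation","twist"]}

```bash
mkdir -p pics; ls; python3 - <<'E'
from cell import env, optics
import cv2
for n in("scene","top"):
    s=optics.snapshot(n); cv2.imwrite(f"pics/{n}0.png",s["img"][:,:,::-1]); print(n,s["camera_matrix"],s["D"],s["R"],s["t"])
o=env.get_obs();print(o)
E
```

```text
pics
scene [[561.76464131   0.         326.61847684]
 [  0.         561.76464131 248.67998463]
 [  0.           0.           1.        ]] [0.01996488 0.         0.         0.         0.        ] [[-0.67775972  0.73507323 -0.01758171]
 [ 0.54675697  0.4878504  -0.68048424]
 [-0.49162851 -0.47081773 -0.73255176]] [ 412.86240789 -226.98011359 1436.43417075]
top [[458.43293897   0.         319.588795  ]
 [  0.         458.43293897 233.31554743]
 [  0.           0.           1.        ]] [0.01567418 0.         0.         0.         0.        ] [[ 0.02710646 -0.99963031  0.00211835]
 [-0.9988984  -0.02716769 -0.03826088]
 [ 0.03830429 -0.0010789  -0.99926554]] [ -51.47639616  567.271964   1142.44909425]
{'time_s': 0.1, 'joints': array([ 1.01460501e+00,  3.13403966e-01,  1.49833454e+00,  1.97587033e-05,
        1.33102654e+00, -2.23418437e-01]), 'joint_velocities': array([-0.00030949, -0.00200556,  0.00025636, -0.00109194,  0.00246863,
       -0.0002193 ]), 'effort': array([ 2.07828940e-03, -4.12902832e+01, -2.60140157e+01, -1.52420639e-04,
        3.07759343e-03, -4.30683269e-05]), 'tool_pos': array([171.40401877, 496.01388102, 247.79722493]), 'tool_rot': array([-5.20240379e-01, -3.09774771e+00,  1.69173706e-03]), 'ft_force': array([ 0.14356302, -0.53780866,  0.32525892]), 'wrist_torque': array([0.01310925, 0.02716593, 0.02285927]), 'finger_force': 0.0, 'opening': 0.9968048936169368}
```

View pics/scene0.png

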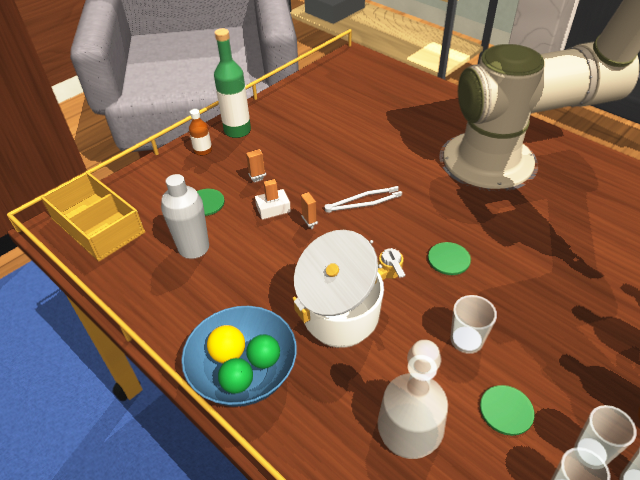

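View pics/top0.png

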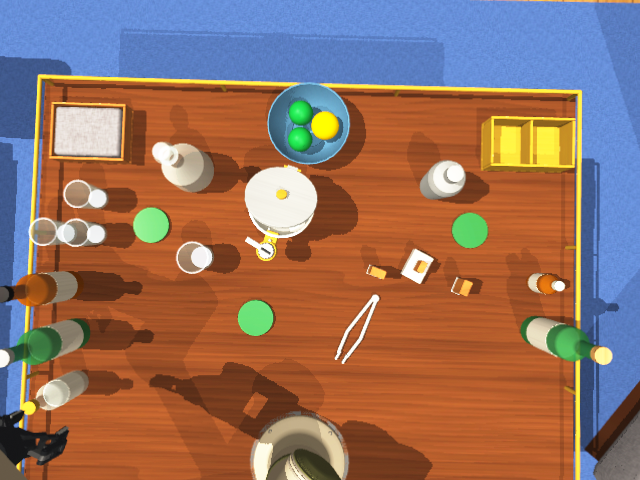

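The scene view shows the bucket near (340,290), with the lid up and the lock at (392,262). The candidates for the key are:
- Loose upright at scene (257,165), top (463,287).
- In the white marble stand at scene (271,195), top (418,266).
- Loose upright at scene (309,208), top (376,271).

By the description I choose the one in the stand, and check it in a close crop.

```bash
python3 - <<'E'
import cv2,numpy as np
a=cv2.imread("pics/scene0.png");b=cv2.imread("pics/top0.png")
def c(im,x,y,w,h,s): return cv2.resize(im[y:y+h,x:x+w],None,fx=s,fy=s,interpolation=cv2.INTER_CUBIC)
# scene keys 235..335,140..240 x4 ; top keys 355..480, 240..300 
o=np.zeros((600,800,3),np.uint8)
o[:300,:400]=c(a,238,145,100,75,4); o[:300,400:]=c(a,360,235,80,60,5)
o[300:,:400]=c(b,400,240,80,60,5); o[300:,400:]=c(b,240,215,80,60,5)
cv2.imwrite("pics/crop1.png",o)
E
```

```text
(no output)
```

View pics/crop1.png

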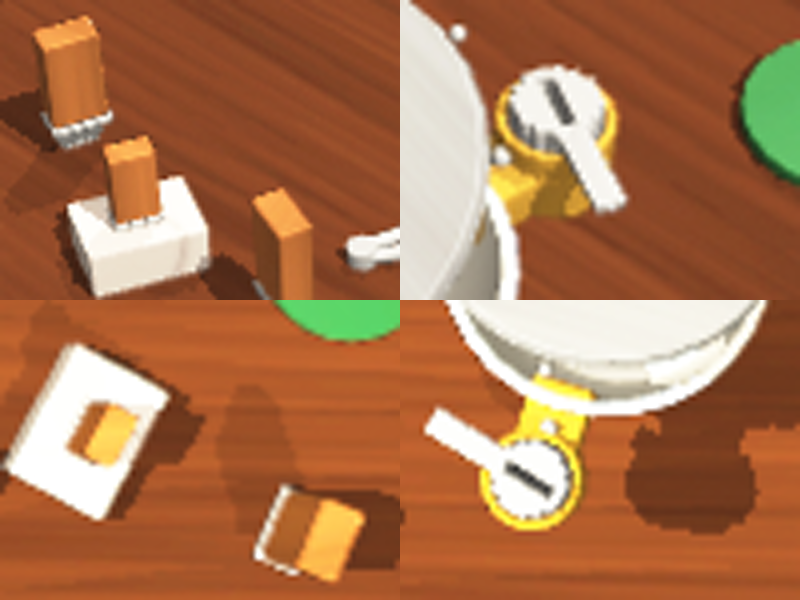

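The stand key (crop lower left) is clearly the smallest, so it is the one to take. The slot is visible at scene (391.8,255.2) and top (265.2,250.2).

```bash
cat > h.py <<'E'
import cv2,numpy as np
from cell import env,optics
def cams(): return {n:optics.snapshot(n) for n in("scene","top")}
def und(s,p): return cv2.undistortPoints(np.array([[p]],float),s["camera_matrix"],s["D"])[0,0]
def tri(S,ps,pt):
    A=[np.c_[S[n]["R"],S[n]["t"]] for n in("scene","top")]
    X=cv2.triangulatePoints(A[0],A[1],und(S["scene"],ps),und(S["top"],pt)).ravel();X=X[:3]/X[3]
    r=[proj(S[n],X)-p for n,p in(("scene",ps),("top",pt))]
    return X,np.abs(r).max()
def proj(s,X): return cv2.projectPoints(np.array([X],float),cv2.Rodrigues(s["R"])[0],s["t"],s["camera_matrix"],s["D"])[0].ravel()
def onz(s,p,z):
    d=s["R"].T@np.r_[und(s,p),1];c=-s["R"].T@s["t"];return c+d*(z-c[2])/d[2]
E
python3 - <<'E'
from h import *
np.set_printoptions(precision=1,suppress=True)
S=cams()
A=lambda u,v:((u+.5)/4-.5+238,(v+.5)/4-.5+145)
B=lambda u,v:((u-400+.5)/5-.5+360,(v+.5)/5-.5+235)
C=lambda u,v:((u+.5)/5-.5+400,(v-300+.5)/5-.5+240)
D=lambda u,v:((u-400+.5)/5-.5+240,(v-300+.5)/5-.5+215)
print("key top",tri(S,A(131,152),C(112,434)))
print("slot",tri(S,B(561,103),D(528,478)), "tip",tri(S,B(612,203),D(432,420)))
print("button",tri(S,(332.5,270),(281.5,194.5)))
t=S["top"]
print("slot ends z128",onz(t,D(505,462),128),onz(t,D(550,494),128))
print("tipz",onz(t,D(432,420),127.5),"slot z",onz(t,D(528,478),128))
print("stand corners z30",[onz(t,C(*q),30) for q in((72,345),(168,395),(102,520),(8,465))])
print("key top z82",[onz(t,C(*q),82) for q in((105,402),(138,410),(118,465),(88,455))])
for n in S: print(n,-S[n]["R"].T@S[n]["t"])
# segmentation of stand white & key top in top view
im=t["img"].astype(int)[235:300,395:445]
hsv=cv2.cvtColor(t["img"],cv2.COLOR_RGB2HSV)[235:300,395:445]
for nm,m in(("stand",(hsv[...,1]<60)&(hsv[...,2]>150)),("keytop",(hsv[...,0]<25)&(hsv[...,2]>215)&(hsv[...,1]>80))):
    k,l,st,ce=cv2.connectedComponentsWithStats(m.astype(np.uint8));i=1+st[1:,4].argmax()
    pts=np.argwhere(l==i)[:,::-1].astype(np.float32);r=cv2.minAreaRect(pts);print(nm,st[i,4],ce[i]+[395,235],r)
    z=30 if nm=="stand" else 82
    bx=cv2.boxPoints(r)+[395,235];W=np.array([onz(t,p,z) for p in bx]);print(W[:,:2].mean(0),[(np.linalg.norm(e),np.degrees(np.arctan2(e[1],e[0]))) for e in(W[1]-W[0],W[2]-W[1])])
E
```

```text
key top (array([ 493.6, -278.2,   82.2]), np.float64(0.48683713373981163))
slot (array([521.9,  86.2, 129.8]), np.float64(0.5015430001283789)) tip (array([547.2, 130. , 129.1]), np.float64(0.24398419670785643))
button (array([644.7,  49.9, 165.9]), np.float64(0.29415277886806734))
slot ends z128 [529.5  96.3 128. ] [515.6  75.5 128. ]
tipz [547.5 129.9 127.5] slot z [522.5  85.7 128. ]
stand corners z30 [array([ 536.3, -270.2,   30. ]), array([ 512.9, -318. ,   30. ]), array([ 450.6, -286.6,   30. ]), array([ 476.3, -239.8,   30. ])]
key top z82 [array([ 509.3, -275.4,   82. ]), array([ 506., -291.,   82.]), array([ 479.9, -282.1,   82. ]), array([ 484.2, -267.9,   82. ])]
scene [1110.1  483.5  905.1]
top [ 524.3  -34.8 1163.4]
stand 509 [415.7 265.6] ((21.73113250732422, 30.6839599609375), (22.533828735351562, 28.84718894958496), 29.05460548400879)
[ 494.4 -277.7] [(np.float64(71.33812651008692), np.float64(-27.85185136900003)), (np.float64(55.36139674162555), np.float64(-117.61413718287885))]
keytop 80 [421.8 266.5] ((26.900001525878906, 31.700002670288086), (6.7082037925720215, 12.074767112731934), 26.56505012512207)
[ 493.7 -278.8] [(np.float64(28.47090388105792), np.float64(-25.431540446738698)), (np.float64(15.71248265505437), np.float64(-115.08660090536067))]
```

servo_tool:
  translation:
    - [28,-29,0]
    - [56,-58,0]
    - [84,-87,0]
    - [112,-116,0]
    - [140,-145,0]
    - [168,-174,0]
    - [196,-203,0]
    - [224,-232,0]
    - [252,-261,0]
    - [280,-290,0]
    - [308,-319,0]
    - [336,-348,0]
  twist:
    - [0,0,0]
    - [0,0,0]
    - [0,0,0]
    - [0,0,0]
    - [0,0,0]
    - [0,0,0]
    - [0,0,0]
    - [0,0,0]
    - [0,0,0]
    - [0,0,0]
    - [0,0,0]
    - [0,0,0]
  jaw: -1
  grip_force: 40

```text
time_s: 1.2
tool_pos: [508.6, 146.4, 248.3]
tool_rot: [-0.521, -3.098, -0.0]
ft_force: [1.0, 0.3, 1.2]
opening: -0.001
finger_force: 0.0
```

servo_tool:
  translation:
    - [28,-28,0]
    - [57,-56,0]
    - [85,-83,0]
    - [85,-83,0]
    - [85,-83,-15]
    - [85,-83,-30]
    - [85,-83,-42]
    - [85,-83,-54]
    - [85,-83,-66]
    - [85,-83,-76]
    - [85,-83,-84]
    - [85,-83,-90]
  twist:
    - [0,0,0]
    - [0,0,0]
    - [0,0,0]
    - [0,0,0]
    - [0,0,0]
    - [0,0,0]
    - [0,0,0]
    - [0,0,0]
    - [0,0,0]
    - [0,0,0]
    - [0,0,0]
    - [0,0,0]

```text
time_s: 2.2
tool_pos: [592.3, 65.3, 157.5]
tool_rot: [-0.52, -3.097, 0.0]
ft_force: [-0.9, -0.5, 1.6]
opening: 0.004
finger_force: 0.7
```

Pressing on down to 2 mm past shut (TCP z about 135), then back up.

servo_tool:
  translation:
    - [0,0,-5]
    - [0,0,-10]
    - [0,0,-14]
    - [0,0,-18]
    - [0,0,-21]
    - [0,0,-22.5]
    - [0,0,-23.5]
    - [0,0,-23.5]
  twist:
    - [0,0,0]
    - [0,0,0]
    - [0,0,0]
    - [0,0,0]
    - [0,0,0]
    - [0,0,0]
    - [0,0,0]
    - [0,0,0]

```text
time_s: 2.87
tool_pos: [592.6, 65.3, 137.3]
tool_rot: [0.52, 3.097, -0.0]
ft_force: [-10.4, 0.8, 20.1]
opening: 0.001
finger_force: 10.3
```

servo_tool:
  translation:
    - [0,0,20]
    - [0,0,50]
    - [0,0,85]
    - [0,0,115]
    - [-10,-36,115]
    - [-20,-74,115]
    - [-31,-112,115]
    - [-42,-150,115]
    - [-53,-188,115]
    - [-64,-226,115]
    - [-75,-264,115]
    - [-86,-302,115]
  twist:
    - [0,0,0]
    - [0,0,0]
    - [0,0,0]
    - [0,0,0]
    - [0,0,0]
    - [0,0,0]
    - [0,0,-2]
    - [0,0,-4]
    - [0,0,-6]
    - [0,0,-8.5]
    - [0,0,-8.5]
    - [0,0,-8.5]

```text
time_s: 3.87
tool_pos: [505.8, -238.7, 249.8]
tool_rot: [0.749, 3.05, -0.001]
ft_force: [1.0, -0.3, 1.4]
opening: -0.001
finger_force: 0.0
```

```bash
python3 - <<'E'
from h import *
S=cams();a=S["scene"]["img"][:,:,::-1];b=S["top"]["img"][:,:,::-1]
o=np.zeros((600,800,3),np.uint8)
o[:,:400]=cv2.resize(a[200:350,290:390],None,fx=4,fy=4,interpolation=2)
o[:300,400:]=cv2.resize(b[155:255,220:320][:75+25],(400,300));o[300:,400:]=cv2.resize(b[165:315,370:570],(400,300))
cv2.imwrite("pics/lid.png",o)
E
```

```text
(no output)
```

View pics/lid.png

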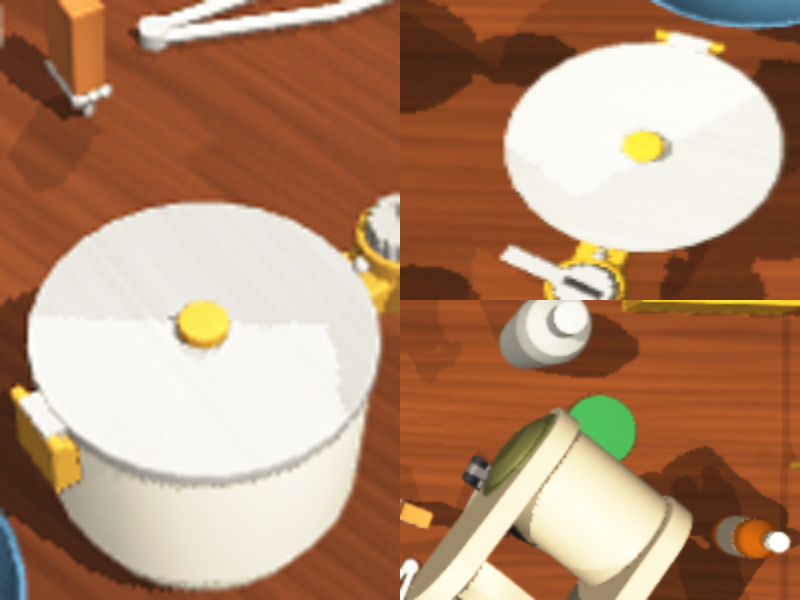

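The lid lies flat and shut, with the button at top pixel (281,204). Next I grasp the key.

servo_tool:
  translation:
    - [-6,-21,0]
    - [-12.5,-41.5,0]
    - [-12.5,-41.5,-30]
    - [-12.5,-41.5,-60]
    - [-12.5,-41.5,-90]
    - [-12.5,-41.5,-115]
    - [-12.5,-41.5,-135]
    - [-12.5,-41.5,-135]
  twist:
    - [0,0,0]
    - [0,0,0]
    - [0,0,0]
    - [0,0,0]
    - [0,0,0]
    - [0,0,0]
    - [0,0,0]
    - [0,0,0]
  jaw: 0.1

```text
time_s: 4.63
tool_pos: [492.8, -276.6, 110.9]
tool_rot: [-0.746, -3.045, -0.005]
ft_force: [0.1, -0.4, -0.9]
opening: 0.549
finger_force: 0.0
```

```bash
python3 - <<'E'
from h import *
S=cams();a=S["scene"];b=S["top"]
p=env.get_obs()["tool_pos"];print(p)
o=np.zeros((600,800,3),np.uint8)
o[:,:400]=cv2.resize(a["img"][130:235,240:310,::-1],(400,600),interpolation=2)
o[:300,400:]=cv2.resize(b["img"][225:300,370:470,::-1],(400,300))
cv2.imwrite("pics/gr.png",o)
E
```

```text
[ 494.37239164 -278.0871905   115.17074266]
```

View pics/gr.png

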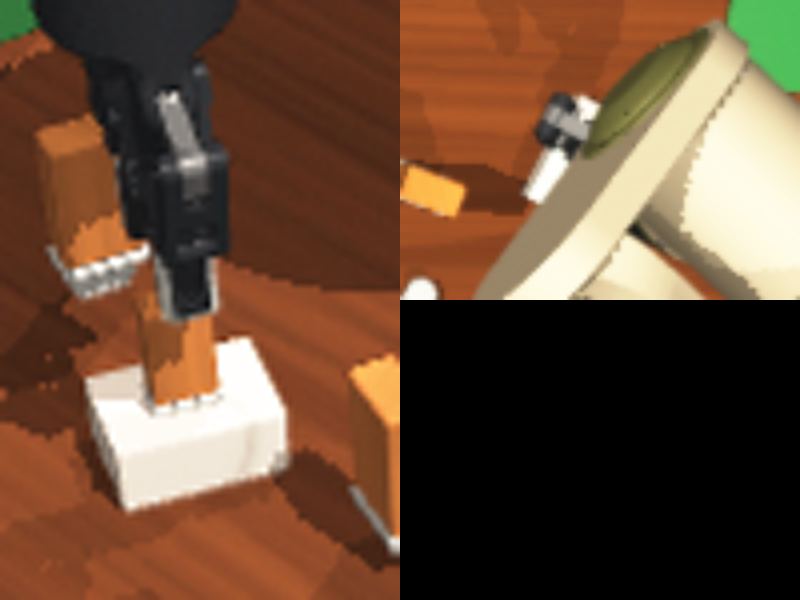

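The near finger stands centred on the handle at crop (185,290), well clear of both loose keys. Descending and closing.

servo_tool:
  translation:
    - [0,0,-18]
    - [0,0,-36]
    - [0,0,-50]
    - [0,0,-55]
    - [0,0,-55]
  twist:
    - [0,0,0]
    - [0,0,0]
    - [0,0,0]
    - [0,0,0]
    - [0,0,0]

```text
time_s: 5.15
tool_pos: [494.4, -278.4, 60.3]
tool_rot: [0.748, 3.051, -0.0]
ft_force: [-0.1, 0.5, -1.1]
opening: 0.554
finger_force: 0.0
```

servo_tool:
  translation:
    - [0,0,0]
    - [0,0,0]
    - [0,0,0]
    - [0,0,0]
    - [0,0,0]
    - [0,0,0]
  twist:
    - [0,0,0]
    - [0,0,0]
    - [0,0,0]
    - [0,0,0]
    - [0,0,0]
    - [0,0,0]
  jaw: -1
  grip_force: 40

```text
time_s: 5.65
tool_pos: [494.6, -278.7, 61.2]
tool_rot: [0.748, 3.049, -0.002]
ft_force: [0.2, 0.9, 6.6]
opening: 0.18
finger_force: 39.7
```

servo_tool:
  translation:
    - [0,0,10]
    - [0,0,25]
    - [0,0,50]
    - [0,0,80]
    - [0,0,115]
    - [0,0,155]
    - [0,0,155]
    - [0,0,155]
  twist:
    - [0,0,0]
    - [0,0,0]
    - [0,0,0]
    - [0,0,0]
    - [0,0,0]
    - [0,0,0]
    - [0,0,0]
    - [0,0,0]
  grip_force: 70

```text
time_s: 6.32
tool_pos: [494.5, -278.6, 217.4]
tool_rot: [0.747, 3.047, -0.003]
ft_force: [-0.9, 0.3, -1.1]
opening: 0.176
finger_force: 68.1
```

```bash
python3 - <<'E'
from h import *
S=cams();a=S["scene"]["img"][:,:,::-1];b=S["top"]["img"][:,:,::-1]
o=np.zeros((600,800,3),np.uint8)
o[:300,:400]=cv2.resize(a[240:285,370:430],(400,300),interpolation=2)
o[300:,:400]=cv2.resize(b[225:270,235:295],(400,300),interpolation=2)
o[:,400:]=cv2.resize(a[90:240,230:330],(400,600),interpolation=2)
cv2.imwrite("pics/l2.png",o)
# dark slot segmentation in top
for n,(x0,x1,y0,y1),zc in(("top",(255,277,240,260),128),("scene",(380,402,245,264),128)):
    g=cv2.cvtColor(S[n]["img"],cv2.COLOR_RGB2GRAY)[y0:y1,x0:x1]
    print(n);print(g)
E
```

```text
top
[[113  98  95  95  95  94  95  93 159 213 216 216 215 236 242 204 127 163
  210 213 213 142]
 [166 127  89  90  89  89 107 125 188 205 206 203 209 199 222 194 137 204
  212 214 200 105]
 [246 212 156 107  92 132 176 209 209 212 167 198 210 206 206 191 166 146
  201 211 171  82]
 [241 241 249 167 136 209 213 149 141 192 144 190 196 133 110 207 206 173
  131 142 114  79]
 [241 240 241 241 222 174 210 168 223 243 228 243 244 228 170 105  99 206
  167 143  93  88]
 [242 242 240 240 241 246 244 243 243 243 243 244 243 243 244 206 145 101
  202 171  83  86]
 [239 242 242 241 241 244 238 239 243 243 243 243 243 243 244 244 242 108
  110 208 107  82]
 [202 232 242 242 242 241 140 159 232 240 243 243 243 243 243 244 230 118
   93 217 151  87]
 [100 149 233 242 243 216  95  68  66 196 234 241 243 243 243 243 243 204
   98 215 176  81]
 [100 200 171 239 243 203 126  83  68  67 108 206 238 243 243 243 243 238
  136 100 205  91]
 [101 207 179 204 242 243 228 171 121  72  67  67 175 234 241 243 243 204
   97  98 204  91]
 [102 207 189 149 241 243 244 243 228 147  85  69  68 108 207 236 243 243
[... 1838 characters left out ...]
4 107  95 110 226 232 232 232
  232 228 205 204]
 [127  97 102 178 227 231 232 232 232 232 227 125  95  96 177 229 232 232
  232 231 199 168]
 [195 119  96 110 227 232 232 231 232 232 232 175 108  96 111 226 232 232
  222 220 179 165]
 [200 118  95  95 177 223 214 230 232 232 232 227 127  97 151 205 230 232
  218 201 171 168]
 [196 159 105  96 127 192 142 226 232 231 232 232 224 224 224 227 231 223
  214 195 148 184]
 [162 195 123  96 135 187 120 185 209 191 186 228 232 234 227 229 230 229
  203 194 149 197]
 [102 194 192 133 119 141 110 165 193 143 130 179 228 230 228 228 229 230
  209 162 189 210]
 [ 90 143 188 193 166 134 102 161 188 133 120 128 188 226 228 228 229 229
  231 193 204 193]]
```

View pics/l2.png

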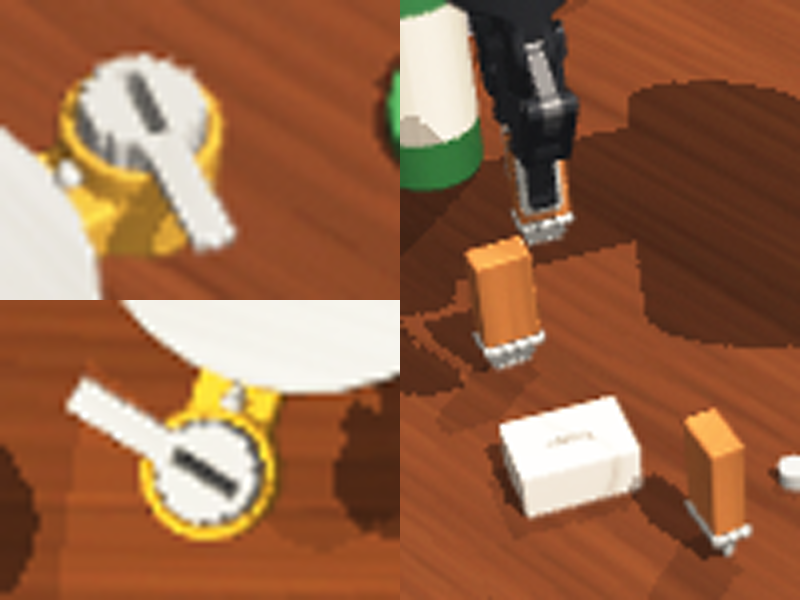

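The key is held upright (crop (543,200)) and the stand is empty. Now I fit the slot centre and angle from its dark pixels.

```bash
cat >> h.py <<'E'
def slotfit(s,x0,x1,y0,y1,bg):
    g=cv2.cvtColor(s["img"],cv2.COLOR_RGB2GRAY)[y0:y1,x0:x1].astype(float)
    w=np.clip((bg-g)/(bg-100),0,1);w[w<.15]=0
    P=np.array([[onz(s,(x,y),128)[:2] for x in range(x0,x1)] for y in range(y0,y1)]).reshape(-1,2);w=w.ravel()
    px=np.stack(np.meshgrid(np.arange(x0,x1),np.arange(y0,y1)),-1).reshape(-1,2)
    m=w@P/w.sum();C=(P-m).T*w@(P-m)/w.sum();v,e=np.linalg.eigh(C);d=e[:,1]
    return m,np.degrees(np.arctan2(d[1],d[0]))%180,np.sqrt(12*v),w@px/w.sum()
E
python3 - <<'E'
from h import *
np.set_printoptions(precision=2,suppress=True)
S=cams()
a=slotfit(S["top"],259,271,246,255,240);b=slotfit(S["scene"],388,396,250,260,230)
print(a,b,tri(S,b[3],a[3]),sep="\n")
print("button",tri(S,(340.4,280.1),(280.6,203.6)))
E
```

```text
(array([521.79,  85.91]), np.float64(63.32711026712984), array([ 9.91, 25.09]), array([265.09, 250.53]))
(array([520.28,  85.27]), np.float64(57.46479292699422), array([ 5.95, 22.53]), array([391.4 , 255.12]))
(array([521.64,  85.91, 129.55]), np.float64(0.13017446316541736))
button (array([628.75,  54.4 , 127.78]), np.float64(0.1500043086669507))
```

servo_tool:
  translation:
    - [1,10,0]
    - [3,38,0]
    - [5,68,0]
    - [8,100,0]
    - [10,134,0]
    - [13,168,0]
    - [15,202,0]
    - [18,236,0]
    - [20,270,0]
    - [23,304,0]
    - [25,336,0]
    - [27.5,364,0]
  twist:
    - [0,0,3]
    - [0,0,10]
    - [0,0,17]
    - [0,0,24]
    - [0,0,31]
    - [0,0,38]
    - [0,0,45]
    - [0,0,52]
    - [0,0,59]
    - [0,0,66]
    - [0,0,73]
    - [0,0,80]

```text
time_s: 7.52
tool_pos: [520.9, 87.8, 213.8]
tool_rot: [1.396, -2.812, -0.002]
ft_force: [0.8, -0.7, -0.4]
opening: 0.184
finger_force: 68.1
```

servo_tool:
  translation:
    - [0,0,0]
    - [0,0,-8]
    - [0,0,-20]
    - [0,0,-30]
    - [0,0,-30]
    - [0,0,-30]
  twist:
    - [0,0,6]
    - [0,0,7.2]
    - [0,0,7.2]
    - [0,0,7.2]
    - [0,0,7.2]
    - [0,0,7.2]

```text
time_s: 8.02
tool_pos: [521.2, 85.1, 183.9]
tool_rot: [1.558, -2.726, -0.002]
ft_force: [0.0, 0.1, -1.1]
opening: 0.176
finger_force: 68.2
```

```bash
python3 - <<'E'
from h import *
S=cams();s=S["scene"];a=s["img"][:,:,::-1]
p=env.get_obs();print(p["tool_pos"],p["tool_rot"])
x0,y0,k=350,190,8
o=cv2.resize(a[y0:y0+75,x0:x0+90],None,fx=k,fy=k,interpolation=2)
# expected key blade and slot outline: key origin = TCP xy, z=tool-44+? 
c,d=np.array([521.5,85.8]),np.radians(59.8);u=np.array([np.cos(d),np.sin(d)]);v=np.array([-u[1],u[0]])
def poly(c,hx,hy,z,col):
    q=[((proj(s,np.r_[c+i*hx*u+j*hy*v,z])-[x0,y0])+.5)*k-.5 for i,j in((1,1),(1,-1),(-1,-1),(-1,1))]
    cv2.polylines(o,[np.int32(q)],True,col,1)
poly(c,12.5,3.25,128,(0,0,255))
t=p["tool_pos"];zk=t[2]-44.8
poly(t[:2],15,9,zk+14,(255,0,0));poly(t[:2],9,2.25,zk,(0,255,0))
cv2.imwrite("pics/hov.png",o)
E
```

```text
[521.72758247  85.27835599 185.04727159] [-1.56006094e+00  2.72654351e+00 -3.83717126e-04]
```

View pics/hov.png

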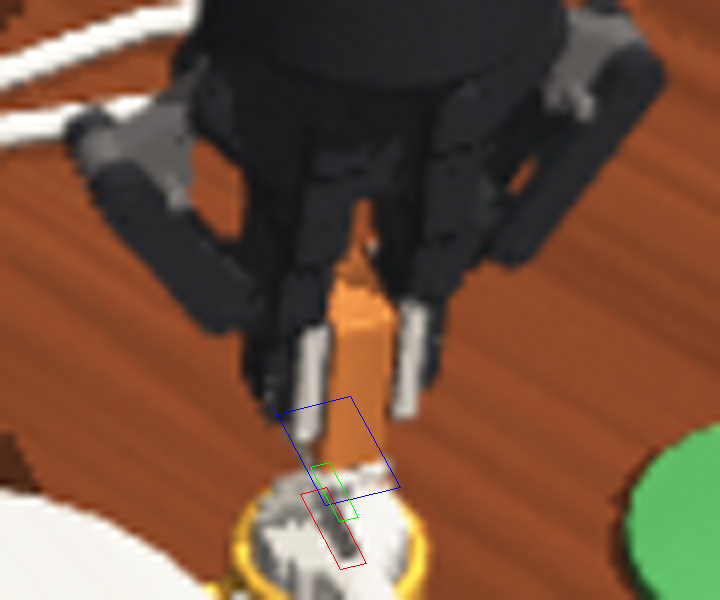

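servo_tool:
  translation:
    - [0,0,-4]
    - [0,0,-8]
    - [0,0,-11]
    - [0,0,-13]
    - [0,0,-15]
    - [0,0,-16]
    - [0,0,-17]
    - [0,0,-17]
  twist:
    - [0,0,0]
    - [0,0,0]
    - [0,0,0]
    - [0,0,0]
    - [0,0,0]
    - [0,0,0]
    - [0,0,0]
    - [0,0,0]

```text
time_s: 8.78
tool_pos: [521.7, 85.7, 168.8]
tool_rot: [-1.562, 2.725, -0.001]
ft_force: [-3.0, -0.4, 7.9]
opening: 0.18
finger_force: 69.7
```

servo_tool:
  translation:
    - [-0.5,0.2,0]
    - [-0.9,0.4,0]
    - [-0.9,0.4,-1]
    - [-0.9,0.4,-2]
    - [-0.9,0.4,-3]
    - [-0.9,0.4,-3]
  twist:
    - [0,0,0]
    - [0,0,0]
    - [0,0,0]
    - [0,0,0]
    - [0,0,0]
    - [0,0,0]

```text
time_s: 9.28
tool_pos: [520.9, 86.5, 164.7]
tool_rot: [-1.562, 2.725, 0.001]
ft_force: [2.6, 3.7, 0.7]
opening: 0.177
finger_force: 68.4
```

servo_tool:
  translation:
    - [0.2,0.4,-1]
    - [0.3,0.6,-2.5]
    - [0.3,0.6,-4]
    - [0.3,0.6,-5]
    - [0.3,0.6,-6]
    - [0.3,0.6,-6.5]
    - [0.3,0.6,-6.5]
  twist:
    - [0,0,0]
    - [0,0,0]
    - [0,0,0]
    - [0,0,0]
    - [0,0,0]
    - [0,0,0]
    - [0,0,0]

```text
time_s: 9.87
tool_pos: [520.9, 86.8, 159.2]
tool_rot: [-1.562, 2.725, -0.0]
ft_force: [-1.6, 3.6, 10.6]
opening: 0.177
finger_force: 69.9
```

servo_tool:
  translation:
    - [0,0,-0.8]
    - [0,0,-1]
    - [0,0,-1]
  twist:
    - [0,0,0]
    - [0,0,0]
    - [0,0,0]

```text
time_s: 10.12
tool_pos: [521.0, 86.8, 159.2]
tool_rot: [-1.562, 2.725, -0.001]
ft_force: [-4.5, 2.7, 17.8]
opening: 0.174
finger_force: 71.1
```

```bash
python3 - <<'E'
from h import *
S=cams();a=S["scene"]["img"][:,:,::-1]
p=env.get_obs();print(p["tool_pos"],p["ft_force"],p["wrist_torque"],p["joints"])
cv2.imwrite("pics/home.png",cv2.resize(a[190:290,345:445],(600,600),interpolation=2))
E
```

```text
[521.02506105  86.79071138 159.12874246] [-4.99370976  3.0164615  17.91736847] [0.58798838 0.99313413 0.00654871] [-5.69360697e-02  4.06164446e-01  1.61184099e+00 -3.87406999e-06
  1.12235267e+00 -2.66864278e+00]
```

View pics/home.png

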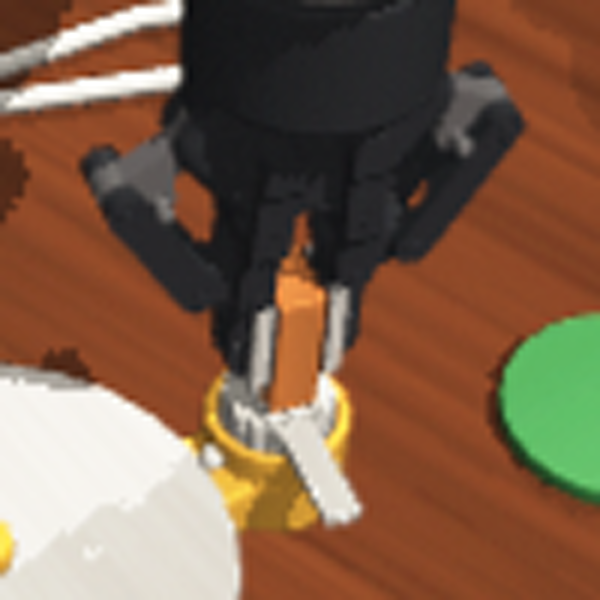

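The shoulder sits on the lock's face at crop (300,405), so the blade is home. Turning clockwise now.

servo_tool:
  translation:
    - [0,0,0.8]
    - [0,0,0.8]
    - [0,0,0.8]
    - [0,0,0.8]
    - [0,0,0.8]
    - [0,0,0.8]
    - [0,0,0.8]
    - [0,0,0.8]
  twist:
    - [0,0,-4]
    - [0,0,-9]
    - [0,0,-14]
    - [0,0,-20]
    - [0,0,-26]
    - [0,0,-32]
    - [0,0,-38]
    - [0,0,-38]

```text
time_s: 10.88
tool_pos: [521.2, 86.5, 159.2]
tool_rot: [-0.581, 3.086, -0.001]
ft_force: [-0.6, 1.8, 10.2]
opening: 0.176
finger_force: 69.8
```

```bash
python3 -c "
from h import *
p=env.get_obs();print(p['tool_pos'],p['ft_force'],p['wrist_torque'])"
```

```text
[521.1846925   86.49439699 159.17473308] [-0.57698495  1.81094333 10.20931093] [ 0.35445173  0.19371433 -0.04271177]
```

servo_tool:
  translation:
    - [0,0,0]
    - [0,0,0]
    - [0,0,0]
    - [0,0,0]
    - [0,0,0]
    - [0,0,0]
    - [0,0,0]
    - [0,0,0]
  twist:
    - [0,0,-7]
    - [0,0,-14]
    - [0,0,-21]
    - [0,0,-28]
    - [0,0,-35]
    - [0,0,-41]
    - [0,0,-46]
    - [0,0,-46]

```text
time_s: 11.55
tool_pos: [521.1, 86.0, 159.2]
tool_rot: [0.668, 3.068, -0.003]
ft_force: [-1.8, -1.8, 10.9]
opening: 0.177
finger_force: 69.9
```

```bash
python3 -c "
from h import *
p=env.get_obs();r=p['tool_rot'];print(p['tool_pos'],r,2*np.degrees(np.arctan2(r[1],r[0]))-90,p['ft_force'],p['wrist_torque'])"
```

```text
[521.13536807  85.96087024 159.19807514] [ 6.68229287e-01  3.06829375e+00 -2.66747419e-03] 65.42734444053616 [-1.83784513 -1.77360382 10.91316832] [-0.32110844  0.40566548  0.34456229]
```

servo_tool:
  translation:
    - [0,0,0]
    - [0,0,0]
    - [0,0,0]
    - [0,0,0]
  twist:
    - [0,0,-2]
    - [0,0,-4]
    - [0,0,-4]
    - [0,0,-4]

```text
time_s: 11.88
tool_pos: [521.1, 85.9, 159.2]
tool_rot: [0.766, 3.045, -0.004]
ft_force: [-3.0, -0.9, 11.8]
opening: 0.179
finger_force: 70.8
```

```bash
python3 -c "
from h import *
p=env.get_obs();r=p['tool_rot'];print(p['tool_pos'],r,2*np.degrees(np.arctan2(r[1],r[0]))-90,p['ft_force'],p['wrist_torque'])
S=cams();a=S['scene']['img'][:,:,::-1]
cv2.imwrite('pics/turn.png',cv2.resize(a[190:290,325:425],(600,600),interpolation=2))"
```

```text
[521.07734298  85.87225932 159.18452732] [ 0.76569634  3.04534958 -0.00360065] 61.77319321293393 [-2.97002984 -0.88530645 11.82798082] [-0.41330966  0.36797818  1.06871263]
```

View pics/turn.png

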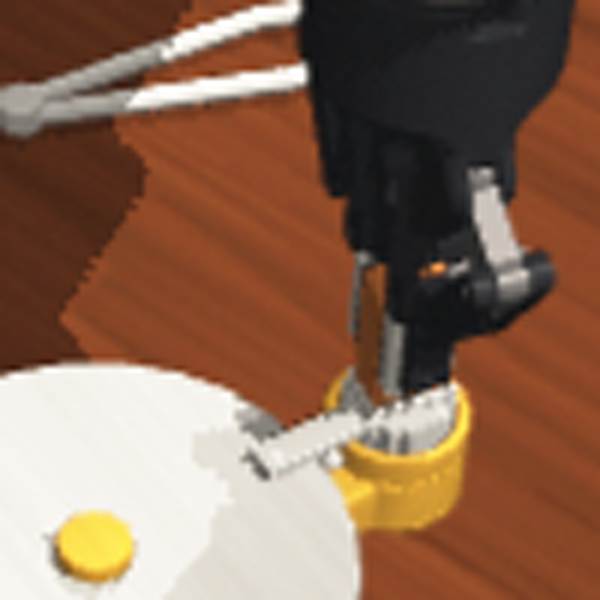

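Torque is 1.07 N m at the stop and the tongue lies over the lid (crop (300,440)). I ease off, release and retreat upward.

servo_tool:
  translation:
    - [0,0,0.3]
    - [0,0,0.5]
    - [0,0,0.5]
  twist:
    - [0,0,2]
    - [0,0,4]
    - [0,0,4]

```text
time_s: 12.23
tool_pos: [521.1, 86.0, 159.2]
tool_rot: [0.659, 3.071, -0.003]
ft_force: [-0.5, -1.2, 6.3]
opening: 0.176
finger_force: 69.4
```

servo_tool:
  translation:
    - [0,0,0]
    - [0,0,0]
    - [0,0,0]
    - [0,0,0]
    - [0,0,0]
    - [0,0,0]
    - [0,0,10]
    - [0,0,30]
    - [0,0,60]
    - [0,0,95]
    - [0,0,130]
    - [0,0,130]
  twist:
    - [0,0,0]
    - [0,0,0]
    - [0,0,0]
    - [0,0,0]
    - [0,0,0]
    - [0,0,0]
    - [0,0,0]
    - [0,0,0]
    - [0,0,0]
    - [0,0,0]
    - [0,0,0]
    - [0,0,0]
  jaw: 0.2

```text
time_s: 13.23
tool_pos: [522.6, 86.7, 296.2]
tool_rot: [0.66, 3.059, 0.003]
ft_force: [0.4, 0.5, 0.6]
opening: 0.603
finger_force: 0.0
```

```bash
python3 -c "
from h import *
S=cams();a=S['scene']['img'][:,:,::-1]
cv2.imwrite('pics/end.png',cv2.resize(a[190:290,325:425],(600,600),interpolation=2))"
```

```text
(no output)
```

View pics/end.png

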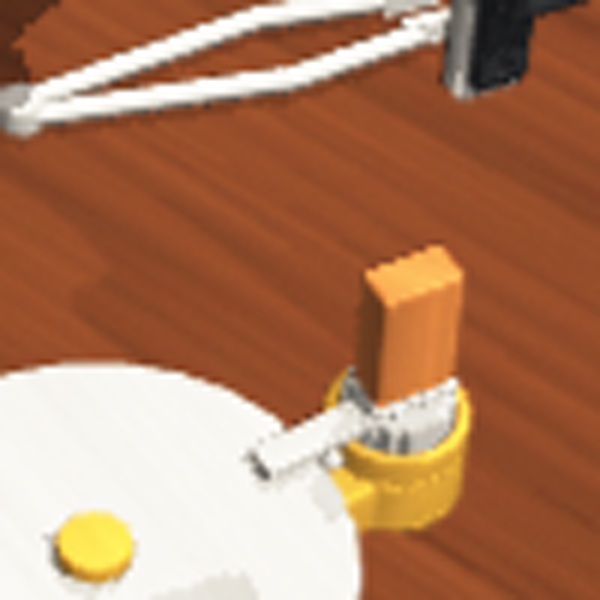

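The key stands upright in the slot at crop (415,330). The tongue is still over the shut lid and the gripper is clear, so I hand the job in.

```bash
python3 -c "
from cell import env
print(env.close_job())"
```

```text
the job is handed in; nothing more can be done
None
```

The job is handed in at about 13 s on the robot clock (no verdict came back): the last picture shows the lid shut, the lock's tongue over the lid, and the key let go and upright in the slot with the gripper clear.

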